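Close the coupling-spider storage clamp

ROBOT

A 6-joint arm with a two-finger parallel gripper is mounted at the origin on the work surface. World frame = base frame: x ahead of the robot, y to its left, z up, the work surface at z = 0. Lengths are in m, angles in degrees, forces in N, time in s.
With the tool pointing down it reaches from about 0.4 to 0.825 m from the base axis. Payload 7 kg.
Tool frame: the origin (TCP) lies midway between the tips of the shut fingers; the grasp point (between the pads) lies r.grip_depth behind it (r.grip_depth is the distance from the TCP to the grasp point, in m); z points along the fingers, y is the line along which they close (so a half turn about z gives the same grasp; the last joint's range is limited). The gripper opens to 88 mm and grips with 3 to 60 N. Pads are 19 mm wide; open, the fingers measure 130 mm over their backs; the gripper's body (78 mm by 193 mm) begins 47 mm behind the grasp point.
Start: joints at [-52.42, 20.546, 0.682, 0, -70.136, -16.507], TCP at [0.243, -0.63, 0.227] pointing down, gripper open.
Joint ranges: [-176.03, 176.03], [-82.01, 121.73], [-58.28, 71.71], [-173.87, 95.51], [-174.79, -0.11], [-173.66, 173.66]. Speed limits (degrees/s): [136.94, 136.94, 172.46, 180, 180, 180].

INTERFACE

Orientations are given as [roll, pitch, yaw] about the fixed x, y, z axes, in that order (R = Rz(yaw) Ry(pitch) Rx(roll)).
In Python, from plant import r, camrig, sensors gives the robot as it stands (r), with the cameras (camrig) and the readings (sensors).
- The arm moves only by the shell command python3 drive.py 'ROWS' [OPENING] [FORCE]. ROWS is a JSON list of rows, 1 to 12 of them, each of 6 numbers: dx, dy, dz in m, then a rotation vector rx, ry, rz in degrees; each row is the pose to reach, as a shift and turn from the pose commanded when the command began, along the tool's axes at that moment; what a row does not reach only later rows make up. A row lasts 1/12 s, in which the tool goes at most 0.0417 m and 7.16 degrees, less where a joint would pass 70% of its speed; a pose out of reach is approached as far as the arm can. OPENING is the finger opening in m, set as the command begins (- or left out keeps the last). The fingers move at their own pace and stop on an object; FORCE is the grip in N (left out, the last holds). Time passes only in rows, so rows that do not move let the fingers close. It prints the time, the measured TCP pose, the force, the opening and the grip force at its end.
- sensors.get_state(): the state, without advancing time (a new reading comes with each control period).
- camrig.capture(name): name is "scene" or "top" or "wrist"; returns a dict with "frame" (420x560x3 uint8, red, green, blue), "z_map" (420x560 float32, m along the optical axis (not along the pixel's ray), 0 where there is no reading), "fx", "fy", "cx", "cy" (pixels), "cam_to_world" (4x4, takes a point from camera to world coordinates). Camera axes: x right, y down, z forward; pixel columns grow to the right and rows downward; lengths in m; the calibration is good to about 2 mm. A picture is of the moment at which its call begins.
- r.close_job(): hands the job in; it is judged then, once.
The state is a dict: "time_s": time; "joints": joint angles; "qd": joint speeds; "joint_torque": joint torques, N m; "tcp_pos": TCP position; "eef_rot": TCP orientation; "contact_force": force on the tool from outside, world axes, zero at the start; "moment": the same for the moment, N m; "gripper_width": finger opening in m; "gripper_force": force on a finger pad.
Only numpy, scipy, OpenCV 4.12 (cv2) and the standard library are available. Lean on these libraries where they do the work, as an engineer would, in place of code of your own. Each camera call takes 0.05 s, during which the arm holds its last target. There are 200 camera calls.

TASK

Put the large orange coupling spider into store: slide it along the bench, without lifting it, in through the open mouth of the blue clamp frame and fully back against the stop bar. Then take the aluminium top plate by its handle and, keeping it level, lower it gently over the two guide pins, without dropping it, until it sits fully home on the frame, and let go. Leave all the other things on the bench undisturbed.

Things in the scene. Friction and masses are not known exactly. Their poses are not given: they have to be found in the camera images.
- clamp: Blue steel storage clamp fixed to the bench, a U from above. Origin on the bench at the nest's centre; x points from the open mouth (robot's side) to the stop bar. Side rails along x, -50 to +60 mm: inner faces at y = +-59, outer +-87, tops z = 30, flared lead-ins out to x = -77 (opening 155 wide there). No floor: the spider slides on the bench.
- plate: Loose aluminium top plate, 110 (x) by 190 (y) by 10 mm, about 0.6 kg, lying flat. Origin: centre of its underside. Two 17 mm through holes at x = 0, y = +-73. Black bridge handle: a bar 20 wide (x), 90 long (y), from z = 40 to 58, on legs at y = +-36, open below. Either way round fits. Home: underside on the rail tops, 30 mm above the bench.
- spider: Large loose orange polyurethane spider lying flat: hub ring of 72 mm outer diameter and six round arms ending 55 mm from the centre, 26 mm thick, about 0.18 kg. Through bore 52 mm in diameter. Origin: centre of its underside. Against the stop bar its centre is 0 to 6 mm beyond the clamp's origin in x.
- small_spider: Bystander: small orange coupling spider with four arms, 68 mm over the arms, 20 mm thick, lying flat; origin at the centre of its underside.
- plug: Bystander: copper heat exchanger plug standing upright, flange 48 mm in diameter, 60 mm tall; origin at the centre of its underside.
- anode: Bystander: grey zinc anode block, 50 (x) by 120 (y) by 30 mm with a flat dark steel strap 150 mm long (along y) on top, 35 mm tall in all; origin at the centre of its underside.
- dowel: Bystander: polished steel dowel pin standing upright, 28 mm in diameter, 110 mm tall; origin at the centre of its underside.
- tin: Bystander: tin with a yellow band, 66 mm in diameter, 110 mm tall, upright; origin at the centre of its underside.
- wrench: Bystander: steel wrench 190 mm long lying flat near the back shelf, along its own x; origin below its middle. The shelf behind it starts at about x = 0.82 m from the robot base and is 0.24 m tall with its stock.
- pin_a (a point): Tip of the clamp's left guide pin, at x = 0, y = +73, z = 86 mm of the clamp. Steel, 14 mm in diameter, standing on the rail: straight from z = 30 to 74, then a bullet nose.
- pin_b (a point): Tip of the clamp's right guide pin, at x = 0, y = -73, z = 86 mm of the clamp. Steel, 14 mm in diameter, standing on the rail: straight from z = 30 to 74, then a bullet nose.
- stop (a point): Middle of the near face of the stop bar that closes the back of the clamp: at x = +56, y = 0, z = 12 mm of the clamp. The bar's top is at z = 24 mm.

How it is judged:
By the outcome, as a careful person would: the job done as asked, in the order asked, and still so for the second after the job is handed in, with the robot touching nothing.
It also fails if it takes over 72 s, if anything falls off the work surface, if the arm or the gripper's body presses on something with over 40 N, if the wrist force passes 120 N, or if a joint passes its speed limit or range.

## Working session

There is one attempt and no reset: what is moved stays moved. The work goes in short steps, Python scripts to look and compute and a shell command to move; the robot and the scene stay as the last step left them, time stands still between calls to the robot, and variables do not carry over. Pictures are saved under pics/ and viewed, at most 10 in all, crops included, and the job is handed in when it is done.

```bash
ls; mkdir -p pics
cat > h.py <<'E'
import numpy as np, cv2
from plant import r, camrig, sensors
def cap(n,save=None):
    c=camrig.capture(n)
    if save: cv2.imwrite('pics/'+save,c['frame'][:,:,::-1])
    return c
def world(c):
    z=c['z_map'].astype(float);v,u=np.mgrid[:z.shape[0],:z.shape[1]]
    P=np.stack([(u-c['cx'])/c['fx']*z,(v-c['cy'])/c['fy']*z,z],-1)
    T=np.array(c['cam_to_world']);W=P@T[:3,:3].T+T[:3,3];W[z<=0]=np.nan
    return W
E
python3 - <<'E'
from h import *
for n in('top','scene'):
    c=cap(n,n+'1.png');np.savez('pics/'+n+'.npz',**c)
    print(n,np.round(c['cam_to_world'],3).tolist(),c['fx'])
print(sensors.get_state(),r.grip_depth)
E
```

```text
drive.py
pics
plant.py
top [[-0.051, -0.976, 0.211, 0.412], [-0.999, 0.051, -0.008, 0.007], [-0.003, -0.211, -0.977, 1.063], [0.0, 0.0, 0.0, 1.0]] 444.81244010150743
scene [[-0.787, 0.401, -0.469, 1.199], [0.617, 0.511, -0.599, 0.755], [0.0, -0.76, -0.649, 0.886], [0.0, 0.0, 0.0, 1.0]] 405.3445107847414
{'time_s': 0.1, 'joints': array([-5.24202353e+01,  2.05877233e+01,  6.37300121e-01, -1.75302638e-02,
       -7.01314344e+01, -1.65058712e+01]), 'qd': array([-0.00969832, -0.1394182 ,  0.0420447 , -0.02957206,  0.06341948,
        0.06125225]), 'joint_torque': array([ 4.19589669e-04, -5.84165275e+01,  2.93752688e+01,  7.01544285e+00,
        1.01574662e-02, -5.31738715e-05]), 'tcp_pos': array([ 0.2425237 , -0.62947091,  0.22569947]), 'eef_rot': array([ 1.79916833e+02, -7.45791523e-03, -1.58932071e+02]), 'contact_force': array([-0.34420607,  1.07183242, -0.75308171]), 'moment': array([0.01825922, 0.05092907, 0.02304904]), 'gripper_force': 0.0, 'gripper_width': 0.0877444005973221} 0.0188
```

View pics/top1.png

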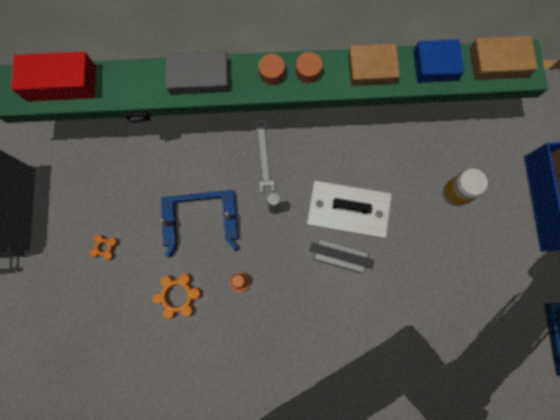

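View pics/scene1.png

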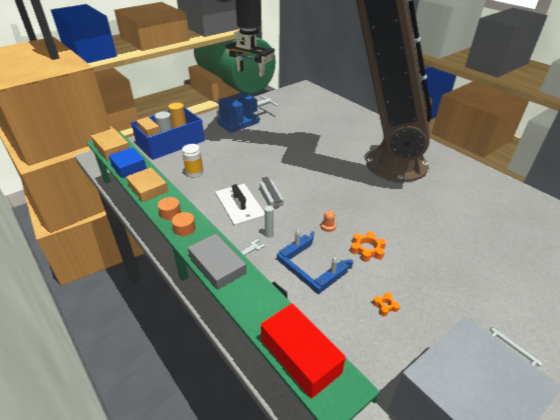

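The top view shows the clamp near (200,215) with its mouth facing down in the image, the spider at (177,296) and the plate at (350,209) with a black handle. Bystanders are the plug (239,282), dowel (274,203), anode (341,256) and small spider (103,247). The scene view agrees with this.

```bash
cat >> h.py <<'E'
def masks(c):
    h=cv2.cvtColor(c['frame'],cv2.COLOR_RGB2HSV);H,S,V=[h[...,i].astype(int) for i in range(3)]
    return dict(orange=(H>4)&(H<18)&(S>170)&(V>110),blue=(H>100)&(H<125)&(S>140)&(V>40),white=(S<40)&(V>175),black=(V<45))
def blobs(m,W,amin=40):
    n,l,s,ce=cv2.connectedComponentsWithStats(m.astype(np.uint8))
    o=[]
    for i in range(1,n):
        if s[i,4]>amin:
            p=W[l==i];p=p[~np.isnan(p[:,0])]
            if len(p)>10:o.append((ce[i],s[i,4],p))
    return o
E
python3 - <<'E'
from h import *
np.set_printoptions(precision=4,suppress=True)
for n in('top','scene'):
    c=dict(np.load(f'pics/{n}.npz'));W=world(c)
    for k,m in masks(c).items():
        for ce,a,p in blobs(m,W):
            q=np.median(p,0)
            if .3<q[0]<.8 and abs(q[1])<.55 and q[2]<.15:
                rc=cv2.minAreaRect((p[:,:2]*1000).astype(np.float32))
                print(n,k,ce.round(),a,'med',q,'z95 %.3f'%np.percentile(p[:,2],95),'rect',np.round(rc[0],1),np.round(rc[1],1),round(rc[2],1))
    # tall things
    m=(W[...,2]>.02)&(W[...,0]<.8)&(W[...,0]>.3)&(np.abs(W[...,1])<.45)
    for ce,a,p in blobs(m,W,15):
        rc=cv2.minAreaRect((p[:,:2]*1000).astype(np.float32));print(n,'tall',ce.round(),a,np.round(rc[0],1),np.round(rc[1],1),round(rc[2],1),'zmax %.3f'%p[:,2].max())
E
```

```text
top orange [103. 247.] 266 med [0.561  0.4201 0.0192] z95 0.023 rect [560.7 419.9] [52.3 47.7] 74.1
top orange [176. 296.] 730 med [0.438  0.2455 0.0252] z95 0.028 rect [439.2 245.2] [ 92.  105.8] 5.4
top blue [197. 216.] 1234 med [0.6311 0.2103 0.0284] z95 0.032 rect [606.6 189.9] [141.2 172.2] 3.1
top white [347. 210.] 2162 med [ 0.6139 -0.1608  0.0091] z95 0.012 rect [ 624.4 -169.9] [182.8 103. ] 77.3
top black [352. 206.] 268 med [ 0.6215 -0.1696  0.0563] z95 0.060 rect [ 622.1 -170.1] [84.2 15.8] 77.2
top black [175. 228.] 116 med [0.5999 0.25   0.0107] z95 0.024 rect [597.9 250.2] [ 12.8 130.2] 86.3
top tall [464. 187.] 973 [ 651.6 -425.5] [48.8 65.9] 89.5 zmax 0.115
top tall [198. 216.] 1619 [607.5 190.3] [146.7 175. ] 2.9 zmax 0.087
top tall [274. 202.] 215 [635.3  10.1] [27.5 25.5] 85.4 zmax 0.114
top tall [352. 205.] 376 [ 624.9 -171.5] [90.1 21.3] 76.5 zmax 0.063
top tall [342. 255.] 1242 [ 511.5 -140.4] [150.2  50.7] 71.3 zmax 0.039
top tall [ 95. 252.] 32 [550.9 433.6] [16.6 22.7] 4.7 zmax 0.023
top tall [176. 296.] 883 [439.5 244.4] [ 97.7 107.4] 3.2 zmax 0.030
top tall
[... 640 characters left out ...]
.115
scene tall [271. 191.] 369 [ 512.6 -142.2] [156.9  51.2] 71.1 zmax 0.041
scene tall [239. 195.] 165 [ 627.9 -170.7] [92.2 19.7] 77.0 zmax 0.064
scene tall [269. 219.] 239 [640.3  11.7] [26.8 25.3] 52.1 zmax 0.114
scene tall [329. 218.] 144 [469.7  99.3] [30.8 29.5] 80.4 zmax 0.064
scene tall [313. 261.] 1072 [608.6 188.9] [148.3 177. ] 3.0 zmax 0.088
scene tall [369. 244.] 431 [441.3 243.6] [108.8  96.9] 35.4 zmax 0.031
scene tall [388. 295.] 22 [544.5 407.6] [17.9 17.9] 61.7 zmax 0.024
scene tall [379. 299.] 33 [574.5 401.2] [27.3 21. ] 39.1 zmax 0.023
scene tall [392. 304.] 16 [558.4 431.3] [26.3  7.5] 22.5 zmax 0.024
scene tall [385. 309.] 21 [585.2 430.2] [13.9 16.6] 74.1 zmax 0.023
```

```bash
cat > go.py <<'E'
import sys
from h import *
from scipy.spatial.transform import Rotation as Ro
# usage: go.py x y z yaw -> shift and turn in the tool's axes
x,y,z,yaw=map(float,sys.argv[1:5]);s=sensors.get_state()
R=Ro.from_euler('xyz',s['eef_rot'],degrees=True);T=Ro.from_euler('xyz',[180,0,yaw],degrees=True)
d=R.inv().apply(np.array([x,y,z])-s['tcp_pos']);rv=(R.inv()*T).as_rotvec(degrees=True)
print('d',d.round(4),'rv',rv.round(2),'rows %.1f %.1f'%(np.linalg.norm(d)/.0417,np.linalg.norm(rv)/7.16))
E
python3 - <<'E'
from h import *
from scipy.spatial.transform import Rotation as Ro
c=cap('wrist');s=sensors.get_state();T=np.array(c['cam_to_world'])
R=Ro.from_euler('xyz',s['eef_rot'],degrees=True)
print(R.inv().apply(T[:3,3]-s['tcp_pos']),(R.inv().as_matrix()@T[:3,:3]).round(3),c['fx'])
E
python3 go.py 0.52 -0.2 0.28 -103
```

```text
[ 0.07403571 -0.00027077 -0.1586824 ] [[ 0.    -0.961 -0.278]
 [ 1.     0.     0.001]
 [-0.001 -0.278  0.961]] 313.15120632515067
d [-0.4133  0.3011 -0.0538] rv [ 7.000e-02  3.000e-02 -5.593e+01] rows 12.3 7.8
```

```bash
python3 drive.py '[[-0.034,0.025,-0.005,0,0,-4.7],[-0.069,0.05,-0.01,0,0,-9.4],[-0.103,0.075,-0.014,0,0,-14],[-0.138,0.1,-0.018,0,0,-18.7],[-0.172,0.125,-0.022,0,0,-23.3],[-0.207,0.15,-0.027,0,0,-28],[-0.241,0.175,-0.031,0,0,-32.7],[-0.276,0.2,-0.036,0,0,-37.3],[-0.31,0.225,-0.04,0,0,-42],[-0.345,0.25,-0.045,0,0,-46.6],[-0.379,0.275,-0.05,0,0,-51],[-0.413,0.301,-0.054,0,0,-56]]'; python3 drive.py '[[0,0,0,0,0,0],[0,0,0,0,0,0],[0,0,0,0,0,0]]'
python3 - <<'E'
from h import *
c=cap('wrist','w1.png');np.savez('pics/w1.npz',**c)
E
python3 go.py 0.50 0.22 0.30 -87
```

```text
time_s: 1.15
tcp_pos: [0.5132, -0.2103, 0.2796]
eef_rot: [-180.0, 0.0, -102.7]
contact_force: [1.2, -0.1, -0.6]
gripper_width: 0.0875
gripper_force: 0.0
time_s: 1.4
tcp_pos: [0.5123, -0.212, 0.2788]
eef_rot: [180.0, -0.0, -102.9]
contact_force: [0.0, -0.5, -1.2]
gripper_width: 0.0874
gripper_force: 0.0
d [-0.4189  0.1088 -0.0211] rv [  0.04   0.   -15.98] rows 10.4 2.2
```

View pics/w1.png

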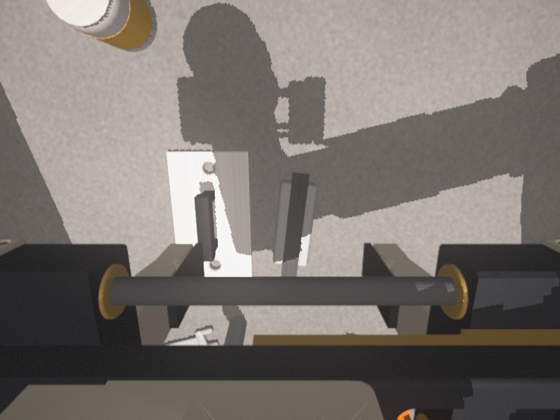

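Wrist view: the plate spans columns 167–250, rows 150–275, with its handle at (205,225) and holes at (209,168) and (215,265). The anode is at (295,220), and the gripper hides everything below about row 245.

```bash
python3 - <<'E'
from h import *
c=dict(np.load('pics/w1.npz'));W=world(c);ok=np.zeros(W.shape[:2],bool);ok[140:275]=1
d=(np.hypot(W[...,0]-.625,W[...,1]+.171)<.11)&(W[...,0]>.575-.25*(W[...,1]+.17)*0)&ok
for lo,hi in((.045,.08),(.006,.014)):
    m=d&(W[...,2]>lo)&(W[...,2]<hi)
    for ce,a,p in blobs(m,W,60):
        rc=cv2.minAreaRect((p[:,:2]*1000).astype(np.float32));print(ce.round(),a,np.median(p,0).round(4),np.round(rc[0],1),np.round(rc[1],1),round(rc[2],1))
E
python3 drive.py '[[-0.04,0.01,-0.002,0,0,-1.5],[-0.08,0.02,-0.004,0,0,-3],[-0.12,0.031,-0.006,0,0,-4.5],[-0.16,0.041,-0.008,0,0,-6],[-0.2,0.052,-0.01,0,0,-7.5],[-0.24,0.062,-0.012,0,0,-9],[-0.28,0.073,-0.014,0,0,-10.5],[-0.32,0.083,-0.016,0,0,-12],[-0.36,0.093,-0.018,0,0,-14],[-0.395,0.102,-0.02,0,0,-15],[-0.419,0.109,-0.021,0,0,-16],[-0.419,0.109,-0.021,0,0,-16]]'; python3 drive.py '[[0,0,0,0,0,0],[0,0,0,0,0,0]]'
python3 - <<'E'
from h import *
c=cap('wrist','w2.png');np.savez('pics/w2.npz',**c)
E
```

```text
[205. 225.] 1069 [ 0.624  -0.1791  0.0581] [ 627.  -173.4] [88.7 20.7] 76.9
[211. 207.] 6748 [ 0.6181 -0.1916  0.0105] [ 626.7 -175.4] [184.7 110.4] 77.2
time_s: 2.45
tcp_pos: [0.5003, 0.2229, 0.2997]
eef_rot: [180.0, 0.0, -86.8]
contact_force: [0.3, -0.7, 0.3]
gripper_width: 0.088
gripper_force: 0.0
time_s: 2.62
tcp_pos: [0.5001, 0.2192, 0.2999]
eef_rot: [180.0, -0.0, -87.0]
contact_force: [0.3, -0.6, -0.3]
gripper_width: 0.0878
gripper_force: 0.0
```

View pics/w2.png

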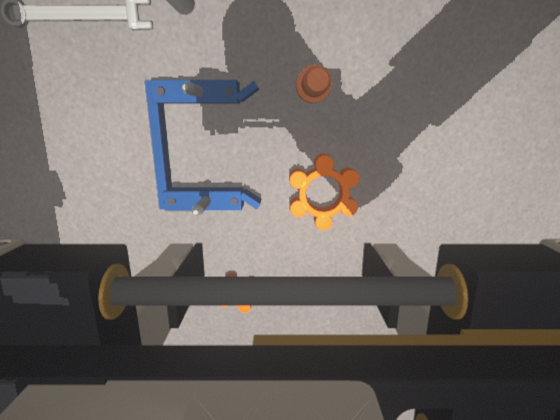

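The wrist view shows the whole clamp, with pins at about (192,88) and (200,208) and its mouth to the right. The spider's bore is at (322,190) and the plug at (314,84).

Run:
```python
from h import *
c=dict(np.load('pics/w2.npz'));W=world(c);ok=np.zeros(W.shape[:2],bool);ok[:240]=1
near=lambda x,y,R:(np.hypot(W[...,0]-x,W[...,1]-y)<R)&ok
def rep(t,m,a=8):
    for ce,n,p in blobs(m,W,a):
        rc=cv2.minAreaRect((p[:,:2]*1000).astype(np.float32));print(t,ce.round(),n,p.mean(0).round(4),np.round(rc[0],1),np.round(rc[1],1),round(rc[2],1),'zmed %.4f zmax %.4f'%(np.median(p[:,2]),p[:,2].max()))
rep('spider',near(.44,.245,.08)&(W[...,2]>.02))
rep('pins',near(.61,.19,.12)&(W[...,2]>.05))
rep('railtop',near(.61,.19,.13)&(W[...,2]>.026)&(W[...,2]<.034),100)
rep('clamp',near(.61,.19,.15)&(W[...,2]>.015)&(W[...,2]<.034),100)
m=near(.44,.245,.024)&(W[...,2]<.008);p=W[m];print('bore floor',p.mean(0))
m=near(.44,.245,.08)&(W[...,2]>.022)&(W[...,2]<.03);p=(W[m][:,:2]*1000).astype(np.float32);print('mec',cv2.minEnclosingCircle(p),'med z',np.median(W[m][:,2]))
# spider arms: sector angles of tips; top view and wrist
for n in('w2','top'):
    c=dict(np.load(f'pics/{n}.npz'));V=world(c);o=V[(V[...,2]>.02)&(V[...,2]<.031)&(np.hypot(V[...,0]-.44,V[...,1]-.245)<.062)]
    ctr=cv2.minEnclosingCircle((o[:,:2]*1000).astype(np.float32))[0];q=o[:,:2]*1000-ctr;rr=np.hypot(*q.T);th=np.arctan2(q[:,1],q[:,0])[rr>44]
    print(n,ctr,'arm phase',np.degrees(np.angle(np.exp(6j*th).mean()))/6)
    pp=V[(V[...,2]>.055)&(np.hypot(V[...,0]-.61,V[...,1]-.19)<.12)]
    for s in(1,-1):
        k=pp[(pp[:,1]-.19)*s>0];print(n,'pin',k.mean(0).round(4),len(k),k[k[:,2]>k[:,2].max()-.012].mean(0).round(4))
```

```text
spider [323. 192.] 2221 [0.4419 0.2427 0.0262] [441.7 244.6] [ 96.9 108.3] 4.8 zmed 0.0264 zmax 0.0295
spider [550. 239.] 18 [0.421 0.176 0.369] [421.  176.2] [4. 1.] 3.0 zmed 0.3692 zmax 0.3697
pins [190.  88.] 191 [0.6129 0.1175 0.0745] [614.4 117.1] [13.5 10.9] 77.7 zmed 0.0777 zmax 0.0869
pins [199. 207.] 161 [0.6059 0.2597 0.0736] [606.9 261.6] [11.4 13.6] 24.6 zmed 0.0763 zmax 0.0872
pins [ 12. 239.] 24 [0.5863 0.1845 0.369 ] [586.7 184.6] [1.  6.3] 87.3 zmed 0.3690 zmax 0.3705
railtop [199.  90.] 1978 [0.6142 0.1167 0.0305] [608.7 116.4] [138.4  27.9] 3.0 zmed 0.0305 zmax 0.0338
railtop [207. 199.] 1525 [0.606  0.2609 0.0304] [600.6 261.4] [136.3  28. ] 2.6 zmed 0.0305 zmax 0.0333
clamp [191. 141.] 5049 [0.6263 0.1835 0.0283] [609.  189.3] [146.8 173.5] 3.0 zmed 0.0300 zmax 0.0338
clamp [298. 185.] 444 [0.4784 0.234  0.0257] [482.  243.2] [62.4 27.4] 78.6 zmed 0.0262 zmax 0.0295
bore floor [0.43959253 0.24554346 0.00054091]
mec ((441.4599914550781, 244.48756408691406), 54.59758377075195) med z 0.026419186906965708
w2 (441.4732666015625, 244.4680938720703) arm phase -25.58275103384055
w2 pin [0.5316 0.1974 0.3964] 40081 [0.5227 0.1951 0.4124]
w2 pin [0.5478 0.1851 0.3776] 9528 [0.5436 0.1867 0.3859]
top (439.44964599609375, 244.7060546875) arm phase -25.752246189784092
top pin [0.6047 0.2609 0.0749] 45 [0.6052 0.2618 0.0805]
top pin [0.6117 0.1163 0.0759] 39 [0.6131 0.1165 0.081 ]
```

```bash
python3 go.py 0.4405 0.2445 0.05 -87
```

```text
d [-0.0287  0.0583  0.2501] rv [ 0.01 -0.02 -0.05] rows 6.2 0.0
```

```bash
python3 drive.py '[[-0.005,0.01,0.035,0,0,0],[-0.01,0.02,0.07,0,0,0],[-0.015,0.03,0.105,0,0,0],[-0.02,0.04,0.14,0,0,0],[-0.024,0.05,0.175,0,0,0],[-0.029,0.058,0.21,0,0,0],[-0.029,0.058,0.235,0,0,0],[-0.029,0.058,0.25,0,0,0],[-0.029,0.058,0.25,0,0,0],[-0.029,0.058,0.25,0,0,0]]' 0.002 20; python3 go.py 0.4405 0.2445 0.008 -87
```

```text
time_s: 3.5
tcp_pos: [0.4408, 0.245, 0.0501]
eef_rot: [180.0, -0.1, -87.0]
contact_force: [0.8, 0.7, 0.8]
gripper_width: 0.0263
gripper_force: 0.0
d [0.0004 0.0003 0.0421] rv [ 0.05 -0.07 -0.02] rows 1.0 0.0
```

```bash
python3 drive.py '[[0,0,0,0,0,0],[0,0,0,0,0,0],[0,0,0,0,0,0],[0,0,0,0,0,0],[0,0,0.01,0,0,0],[0,0,0.018,0,0,0],[0,0,0.024,0,0,0],[0,0,0.03,0,0,0],[0,0,0.036,0,0,0],[0,0,0.042,0,0,0],[0,0,0.042,0,0,0],[0,0,0.042,0,0,0]]'
```

```text
time_s: 4.5
tcp_pos: [0.4404, 0.2461, 0.0077]
eef_rot: [180.0, -0.1, -86.9]
contact_force: [0.1, 0.6, -0.1]
gripper_width: 0.0019
gripper_force: 0.0
```

```bash
python3 drive.py '[[0,0,0,0,0,0],[0.006,-0.005,0,0,0,0],[0.013,-0.01,0,0,0,0],[0.021,-0.016,0,0,0,0],[0.03,-0.0215,0,0,0,0],[0.038,-0.028,0,0,0,0],[0.046,-0.035,0,0,0,0],[0.054,-0.042,0,0,0,0],[0.059,-0.047,0,0,0,0],[0.063,-0.052,0,0,0,0],[0.065,-0.056,0,0,0,0],[0.065,-0.056,0,0,0,0]]' 0.004
python3 - <<'E'
from h import *
c=cap('top','top2.png');np.savez('pics/t2.npz',**c);W=world(c)
s=sensors.get_state();print(s['tcp_pos'])
m=masks(c)['orange']
for ce,a,p in blobs(m,W):print(ce,a,np.median(p,0),cv2.minEnclosingCircle((p[p[:,2]>.02][:,:2]*1000).astype(np.float32)) if (p[:,2]>.02).sum()>9 else '')
cv2.imwrite('pics/top2c.png',cv2.resize(c['frame'][150:350,80:330,::-1],None,fx=3,fy=3,interpolation=cv2.INTER_CUBIC))
E
```

```text
time_s: 5.5
tcp_pos: [0.5007, 0.1841, 0.0081]
eef_rot: [-180.0, -0.0, -87.0]
contact_force: [0.1, -0.3, -0.0]
gripper_width: 0.0039
gripper_force: 0.0
[0.50036153 0.18422414 0.00803496]
[102.64230769 246.32307692] 260 [0.56404217 0.42122399 0.01916724] ((562.387451171875, 418.71881103515625), 30.69031524658203)
```

View pics/top2c.png

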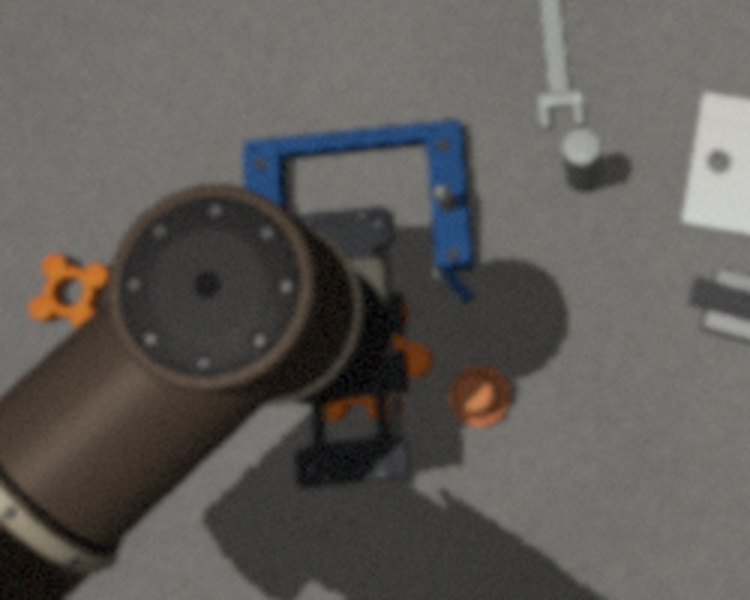

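The plug is clear of the spider, which is following the fingers. The mouth is straight ahead, so I push in.

```bash
python3 drive.py '[[0.001,-0.008,0,0,0,0],[0.001,-0.017,0,0,0,0],[0.001,-0.026,0,0,0,0],[0.001,-0.035,0,0,0,0],[0.001,-0.044,0,0,0,0],[0.001,-0.053,0,0,0,0],[0.001,-0.062,0,0,0,0],[0.001,-0.071,0,0,0,0],[0.001,-0.08,0,0,0,0],[0.001,-0.088,0,0,0,0],[0.001,-0.095,0,0,0,0],[0.001,-0.102,0,0,0,0]]';  python3 drive.py '[[0,-0.003,0,0,0,0],[0,-0.006,0,0,0,0],[0,-0.009,0,0,0,0],[0,-0.01,0,0,0,0],[0,-0.01,0,0,0,0]]'; python3 go.py 0.616 0.1893 0.008 -87
```

```text
time_s: 6.55
tcp_pos: [0.6025, 0.1889, 0.0081]
eef_rot: [180.0, -0.0, -86.9]
contact_force: [-1.3, -0.1, 1.2]
gripper_width: 0.0039
gripper_force: 0.5
time_s: 6.97
tcp_pos: [0.6121, 0.1895, 0.0082]
eef_rot: [-180.0, 0.0, -86.9]
contact_force: [-0.1, -0.9, 0.7]
gripper_width: 0.0042
gripper_force: 0.0
d [ 0.0005 -0.0039  0.0002] rv [-0.02  0.01  0.08] rows 0.1 0.0
```

```bash
python3 drive.py '[[0,-0.002,0,0,0,0],[0,-0.003,0,0,0,0],[0,-0.003,0,0,0,0]]';  python3 drive.py '[[0,-0.001,0,0,0,0],[0,-0.002,0,0,0,0],[0,-0.002,0,0,0,0]]';python3 drive.py '[[0,-0.001,0,0,0,0],[0,-0.002,0,0,0,0],[0,-0.002,0,0,0,0]]'
```

```text
time_s: 7.22
tcp_pos: [0.615, 0.1897, 0.0083]
eef_rot: [-180.0, 0.0, -86.9]
contact_force: [-0.2, 0.4, -1.0]
gripper_width: 0.004
gripper_force: 0.2
time_s: 7.47
tcp_pos: [0.617, 0.1898, 0.0082]
eef_rot: [-180.0, 0.0, -86.9]
contact_force: [-0.6, -1.2, 0.3]
gripper_width: 0.004
gripper_force: 0.3
time_s: 7.72
tcp_pos: [0.6191, 0.1899, 0.0082]
eef_rot: [-180.0, 0.0, -86.9]
contact_force: [-0.6, 0.1, 0.3]
gripper_width: 0.0038
gripper_force: 0.3
```

```bash
python3 drive.py '[[0,-0.001,0,0,0,0],[0,-0.002,0,0,0,0],[0,-0.002,0,0,0,0]]';python3 drive.py '[[0,-0.001,0,0,0,0],[0,-0.002,0,0,0,0],[0,-0.002,0,0,0,0]]'
python3 - <<'E'
from h import *
c=cap('scene','s2.png');W=world(c);m=masks(c)['orange']&(np.hypot(W[...,0]-.61,W[...,1]-.19)<.075)
p=W[m&(W[...,2]>.02)];print(len(p),cv2.minEnclosingCircle((p[:,:2]*1000).astype(np.float32)))
cv2.imwrite('pics/s2c.png',cv2.resize(c['frame'][170:330,220:430,::-1],None,fx=3,fy=3,interpolation=cv2.INTER_CUBIC))
E
```

```text
time_s: 7.97
tcp_pos: [0.6211, 0.19, 0.0082]
eef_rot: [-180.0, -0.0, -86.9]
contact_force: [-0.7, -0.5, 0.9]
gripper_width: 0.0039
gripper_force: 0.4
time_s: 8.22
tcp_pos: [0.6215, 0.1898, 0.0081]
eef_rot: [179.9, -0.0, -86.9]
contact_force: [-7.1, 0.4, 3.9]
gripper_width: 0.0042
gripper_force: 3.7
209 ((612.8353271484375, 206.56459045410156), 47.78363037109375)
```

View pics/s2c.png

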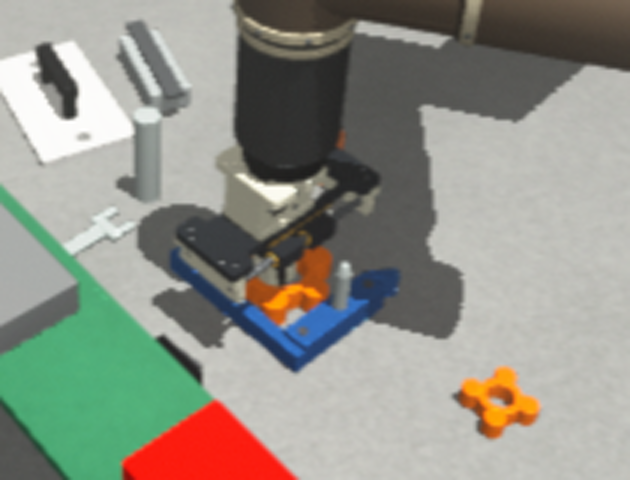

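The spider is against the bar: 7 N with the TCP at x = 0.6215. I back off within the bore slop, rise, and head for the plate.

```bash
python3 drive.py '[[0,0.002,0,0,0,0],[0,0.004,0,0,0,0],[0,0.004,0,0,0,0],[0,0.004,-0.01,0,0,0],[0,0.004,-0.025,0,0,0],[0,0.004,-0.05,0,0,0],[0,0.004,-0.085,0,0,0],[0,0.004,-0.12,0,0,0],[0,0.004,-0.16,0,0,0],[0,0.004,-0.2,0,0,0],[0,0.004,-0.24,0,0,0],[0,0.004,-0.24,0,0,0]]' 0.0; python3 go.py 0.560 0.250 0.28 -87
```

```text
time_s: 9.27
tcp_pos: [0.6227, 0.1907, 0.2593]
eef_rot: [-179.2, 0.3, -86.9]
contact_force: [1.2, 0.2, 1.7]
gripper_width: 0.0002
gripper_force: 0.0
d [-0.0627  0.0591 -0.0213] rv [-0.82  0.26  0.13] rows 2.1 0.1
```

```bash
python3 drive.py '[[-0.03,0.03,-0.01,0,0,0],[-0.055,0.055,-0.02,0,0,0],[-0.07,0.07,-0.02,0,0,0],[-0.07,0.07,-0.02,0,0,0],[-0.07,0.07,-0.02,0,0,0],[-0.07,0.07,-0.02,0,0,0]]' 0.086
python3 - <<'E'
from h import *
c=cap('wrist','w3.png');W=world(c);np.savez('pics/w3.npz',**c);ok=np.zeros(W.shape[:2],bool);ok[:240]=1
near=lambda x,y,R:(np.hypot(W[...,0]-x,W[...,1]-y)<R)&ok
m=masks(c)['orange']&near(.61,.19,.08)&(W[...,2]>.02)&(W[...,2]<.032)
p=(W[m][:,:2]*1000);ce,R=cv2.minEnclosingCircle(p.astype(np.float32));print('spider',len(p),ce,R)
pp=[]
for y in(.262,.117):
    k=W[near(.61,y,.03)&(W[...,2]>.05)&(W[...,2]<.1)];pp.append(k[:,:2].mean(0)*1000);print('pin',k.mean(0),len(k))
o=np.mean(pp,0);v=pp[0]-pp[1];a=np.arctan2(-v[0],v[1]);print('clamp',o,np.degrees(a))
q=np.array(ce)-o;ca,sa=np.cos(a),np.sin(a);print('in clamp',ca*q[0]+sa*q[1],-sa*q[0]+ca*q[1])
Q=(p-o)@np.array([[ca,-sa],[sa,ca]]);print(Q.min(0),Q.max(0))
b=W[masks(c)['blue']&near(.66,.19,.08)&(W[...,2]>.02)&(W[...,2]<.027)][:,:2]*1000
B=(b-o)@np.array([[ca,-sa],[sa,ca]]);B=B[np.abs(B[:,1])<40];print('bar',np.percentile(B[:,0],[2,50,98]))
E
python3 go.py 0.6265 -0.172 0.12 -103
```

```text
time_s: 9.77
tcp_pos: [0.5453, 0.2559, 0.2687]
eef_rot: [-180.0, 0.0, -86.9]
contact_force: [0.1, -0.1, -0.3]
gripper_width: 0.0348
gripper_force: 0.0
spider 2118 (615.6822509765625, 188.23226928710938) 53.465965270996094
pin [0.60658667 0.25990419 0.07495837] 174
pin [0.61391234 0.11879543 0.07559162] 230
clamp [610.24950725 189.349808  ] 2.9718471957931456
in clamp 5.367498304394492 -1.3976977989898123
[-45.49723999 -53.14809851] [56.39068073 44.0739464 ]
bar [58.60982619 60.09187689 68.13576102]
d [ 0.4313 -0.058   0.1484] rv [-1.000e-02  0.000e+00  1.606e+01] rows 11.0 2.2
```

View pics/w3.png

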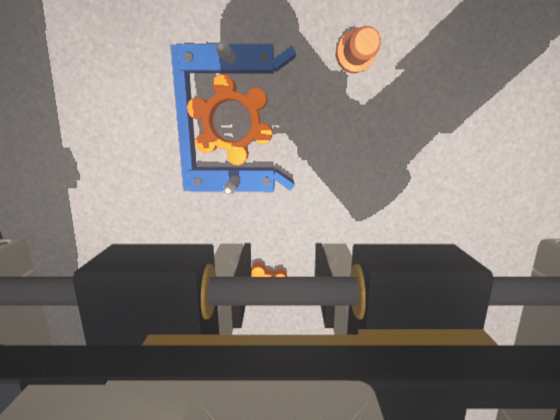

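Picture: the spider sits in the nest at about (232,118), with its left arms touching the bar at column ~190; measured front edge 56 mm and centre 5.4 mm in clamp x. Now for the plate.

```bash
python3 drive.py '[[0.036,-0.005,0,0,0,1.4],[0.073,-0.01,0,0,0,2.8],[0.109,-0.015,0,0,0,4.2],[0.145,-0.02,0,0,0,5.6],[0.181,-0.024,0,0,0,7],[0.217,-0.029,0,0,0,8.4],[0.253,-0.034,0,0,0,9.8],[0.289,-0.039,0,0,0,11.2],[0.325,-0.044,0,0,0,12.6],[0.361,-0.049,0.01,0,0,14],[0.397,-0.053,0.03,0,0,15],[0.431,-0.058,0.06,0,0,16]]'; python3 drive.py '[[0,0,0.03,0,0,0],[0,0,0.06,0,0,0],[0,0,0.075,0,0,0],[0,0,0.075,0,0,0],[0,0,0.075,0,0,0]]'; python3 go.py 0.6265 -0.172 0.031 -103
```

```text
time_s: 10.82
tcp_pos: [0.6268, -0.1722, 0.212]
eef_rot: [-179.8, 0.0, -103.1]
contact_force: [1.0, 0.9, 0.3]
gripper_width: 0.086
gripper_force: 0.0
time_s: 11.23
tcp_pos: [0.6252, -0.1695, 0.1349]
eef_rot: [179.9, -0.1, -103.0]
contact_force: [1.1, -0.8, 1.3]
gripper_width: 0.0857
gripper_force: 0.0
d [ 0.002  -0.002   0.1039] rv [ 0.13 -0.06  0.01] rows 2.5 0.0
```

```bash
python3 drive.py '[[0.002,-0.002,0.02,0,0,0],[0.002,-0.002,0.04,0,0,0],[0.002,-0.002,0.055,0,0,0],[0.002,-0.002,0.07,0,0,0],[0.002,-0.002,0.083,0,0,0],[0.002,-0.002,0.093,0,0,0],[0.002,-0.002,0.1,0,0,0],[0.002,-0.002,0.104,0,0,0],[0.002,-0.002,0.104,0,0,0]]' 0.06; python3 drive.py '[[0,0,0,0,0,0],[0,0,0,0,0,0],[0,0,0,0,0,0],[0,0,0,0,0,0],[0,0,0,0,0,0],[0,0,0,0,0,0],[0,0,0,0,0,0],[0,0,0,0,0,0],[0,0,0,0,0,0],[0,0,0,0,0,0]]' 0.01 10
```

```text
time_s: 11.98
tcp_pos: [0.6273, -0.1708, 0.0317]
eef_rot: [180.0, -0.0, -102.9]
contact_force: [-1.3, -0.0, -0.2]
gripper_width: 0.0601
gripper_force: 0.0
time_s: 12.82
tcp_pos: [0.6269, -0.1708, 0.0319]
eef_rot: [180.0, -0.0, -102.9]
contact_force: [-1.7, 1.3, 3.2]
gripper_width: 0.02
gripper_force: 10.0
```

```bash
python3 drive.py '[[0,0,0,0,0,0],[0,0,0,0,0,0],[0,0,-0.003,0,0,0],[0,0,-0.01,0,0,0],[0,0,-0.022,0,0,0],[0,0,-0.04,0,0,0],[0,0,-0.065,0,0,0],[0,0,-0.09,0,0,0],[0,0,-0.115,0,0,0],[0,0,-0.14,0,0,0],[0,0,-0.155,0,0,0],[0,0,-0.16,0,0,0]]' - 50;python3 drive.py '[[0,0,0,0,0,0],[0,0,0,0,0,0],[0,0,0,0,0,0]]'
python3 - <<'E'
from h import *
c=cap('wrist','w4.png');np.savez('pics/w4.npz',**c);s=sensors.get_state();np.savez('pics/w4s.npz',p=s['tcp_pos'],e=s['eef_rot']);print(s['tcp_pos'],s['eef_rot'],s['moment'])
c=cap('top','t4.png');np.savez('pics/t4.npz',**c)
E
```

```text
time_s: 13.82
tcp_pos: [0.6285, -0.171, 0.196]
eef_rot: [-179.7, 0.0, -102.9]
contact_force: [1.2, -0.2, -5.3]
gripper_width: 0.0199
gripper_force: 50.0
time_s: 14.07
tcp_pos: [0.626, -0.1706, 0.19]
eef_rot: [179.8, -0.0, -102.9]
contact_force: [-0.0, -0.2, -7.9]
gripper_width: 0.0198
gripper_force: 50.0
[ 0.62612727 -0.17059345  0.18994627] [ 1.79825389e+02 -1.61091820e-02 -1.02937015e+02] [ 0.07598607  0.03347871 -0.02704103]
```

View pics/w4.png

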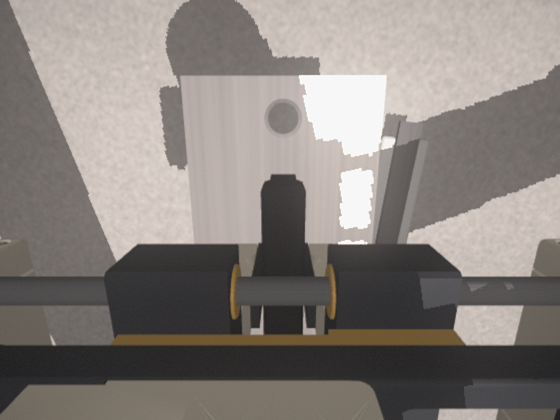

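View pics/t4.png

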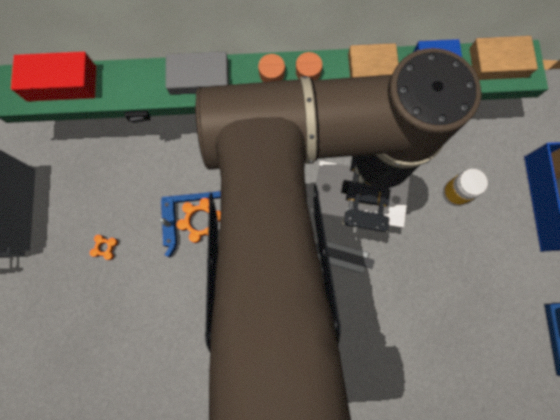

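Wrist view: the plate is held squarely, with its far hole at (283,117), far edge at row 75 and side edges at columns ~183 and ~385. The top view shows the arm hiding half the plate. I measure the hole and edges in the tool frame.

```bash
cat > hole.py <<'E'
import sys
from h import *
from scipy.spatial.transform import Rotation as Ro
def plate_in_tool(c,p,e,v=True):
    W=world(c);R=Ro.from_euler('xyz',e,degrees=True);X=((W-p)@R.as_matrix())
    m=(np.abs(X[...,2]-.02)<.008)&(np.abs(X[...,1])<.075)&(X[...,0]>.055)&(X[...,0]<.12);m[240:]=0
    P=X[m];A=np.c_[P[:,:2],np.ones(len(P))];k=np.linalg.lstsq(A,P[:,2],rcond=None)[0]
    zt=k[2]+k[0]*.073
    rc=cv2.minAreaRect((P[:,:2]*1000).astype(np.float32))
    # far edge
    e0=[P[np.abs(P[:,1]-y)<.004,0].max()*1000 for y in(-.04,-.02,.02,.04)]
    s0=[(P[np.abs(P[:,0]-x)<.003,1].min()*1000,P[np.abs(P[:,0]-x)<.003,1].max()*1000) for x in(.06,.07,.08,.09)]
    print('plane z=%.4f slopes deg'%zt,np.degrees(k[:2]).round(2));print('far edge x',np.round(e0,1),'sides',np.round(s0,1).tolist())
    # hole by the image: dark circle, ray cut with the plate's top plane
    g=cv2.medianBlur(cv2.cvtColor(c['frame'],cv2.COLOR_RGB2GRAY),5)
    h=cv2.HoughCircles(g[85:160,230:340],cv2.HOUGH_GRADIENT,1,50,param1=80,param2=12,minRadius=12,maxRadius=24)
    T=np.array(c['cam_to_world'])
    for u,w,rad in h[0]:
        u+=230;w+=85;d=T[:3,:3]@[(u-c['cx'])/c['fx'],(w-c['cy'])/c['fy'],1]
        o=R.inv().apply(T[:3,3]-p);dt=R.inv().apply(d);t=(zt-o[2])/dt[2];print('hole px',u,w,rad,'tool mm',((o+t*dt)*1000).round(1))
    # hole by depth: points through the hole
    hm=(np.hypot(X[...,0]-.073,X[...,1])<.02)
if __name__=='__main__':
    c=dict(np.load('pics/w4.npz'));s=np.load('pics/w4s.npz');plate_in_tool(c,s['p'],s['e'])
E
python3 hole.py
```

```text
plane z=0.0214 slopes deg [0.02 0.03]
far edge x [96.4 96.4 96.5 96.5] sides [[-56.1, 54.1], [-56.0, 54.4], [-55.9, 54.1], [-56.0, 54.3]]
hole px 282.5 116.5 18.2 tool mm [75.1 -0.9 21.4]
```

```bash
python3 go.py 0.609 0.1908 0.19 -87
```

```text
d [-3.484e-01  9.770e-02  2.000e-04] rv [  0.17  -0.   -15.94] rows 8.7 2.2
```

```bash
python3 drive.py '[[-0.005,0.001,0,0,0,0],[-0.017,0.004,0,0,0,-0.5],[-0.038,0.01,0,0,0,-1.5],[-0.066,0.018,0,0,0,-3],[-0.096,0.027,0,0,0,-4.5],[-0.126,0.035,0,0,0,-6],[-0.156,0.044,0,0,0,-7.5],[-0.186,0.052,0,0,0,-9],[-0.216,0.06,0,0,0,-10.5],[-0.246,0.069,0,0,0,-12],[-0.274,0.077,0,0,0,-13],[-0.3,0.084,0,0,0,-14]]' && python3 drive.py '[[-0.02,0.006,0,0,0,-1],[-0.035,0.01,0,0,0,-1.5],[-0.044,0.0125,0,0,0,-1.8],[-0.048,0.0137,0,0,0,-2],[-0.048,0.0137,0,0,0,-2],[-0.048,0.0137,0,0,0,-2],[-0.048,0.0137,0,0,0,-2]]'
python3 go.py 0.609 0.1908 0.135 -87
```

```text
time_s: 15.17
tcp_pos: [0.6116, 0.1431, 0.1916]
eef_rot: [180.0, 0.0, -88.8]
contact_force: [0.8, -0.9, -6.6]
gripper_width: 0.02
gripper_force: 50.0
time_s: 15.75
tcp_pos: [0.5979, 0.1871, 0.1918]
eef_rot: [180.0, -0.0, -87.0]
contact_force: [-0.4, -0.5, -6.7]
gripper_width: 0.0196
gripper_force: 50.0
d [-0.0031 -0.0113  0.0568] rv [ 0.   -0.01  0.01] rows 1.4 0.0
```

```bash
python3 drive.py '[[-0.001,-0.003,0.003,0,0,0],[-0.002,-0.006,0.01,0,0,0],[-0.003,-0.009,0.02,0,0,0],[-0.003,-0.011,0.03,0,0,0],[-0.003,-0.011,0.04,0,0,0],[-0.003,-0.011,0.05,0,0,0],[-0.003,-0.011,0.057,0,0,0],[-0.003,-0.011,0.057,0,0,0],[-0.003,-0.011,0.057,0,0,0],[-0.003,-0.011,0.057,0,0,0]]'
python3 - <<'E'
from h import *
from hole import plate_in_tool
c=cap('wrist','w5.png');np.savez('pics/w5.npz',**c);s=sensors.get_state();np.savez('pics/w5s.npz',p=s['tcp_pos'],e=s['eef_rot']);print(s['tcp_pos'],s['eef_rot'])
plate_in_tool(c,s['tcp_pos'],s['eef_rot'])
cv2.imwrite('pics/w5c.png',cv2.resize(c['frame'][40:240,150:416,::-1],None,fx=3,fy=3,interpolation=cv2.INTER_CUBIC))
E
```

```text
time_s: 16.58
tcp_pos: [0.609, 0.1919, 0.1353]
eef_rot: [-180.0, 0.0, -86.9]
contact_force: [-0.6, 0.6, -6.6]
gripper_width: 0.0196
gripper_force: 50.0
[0.60903286 0.19200732 0.13553282] [-1.79932635e+02  2.51906297e-02 -8.69124240e+01]
plane z=0.0216 slopes deg [-0.02  0.02]
far edge x [96.8 96.8 96.9 97. ] sides [[-56.1, 54.1], [-55.9, 54.3], [-56.1, 54.0], [-56.1, 54.2]]
hole px 283.5 117.5 19.0 tool mm [75.  -0.5 21.6]
```

View pics/w5c.png

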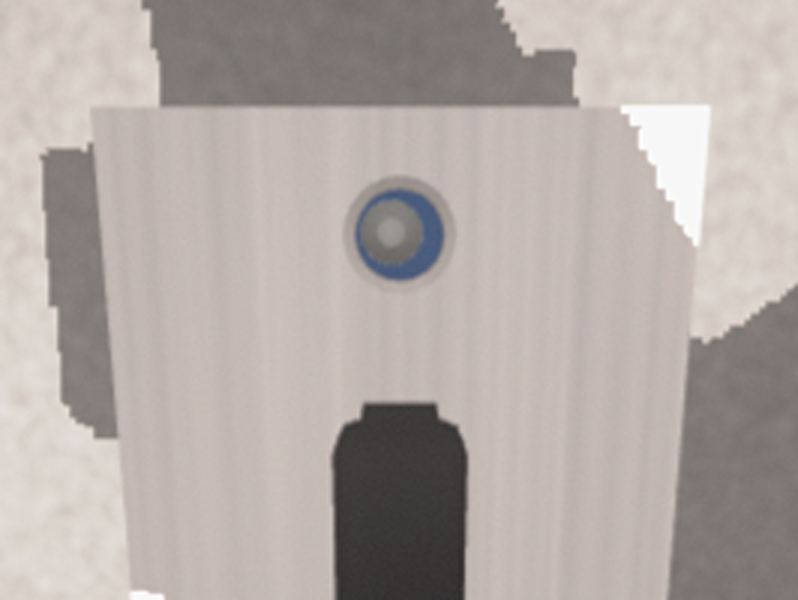

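The crop shows the right pin's tip at (391,231) inside the hole, whose centre is at (400,235). In the full image these are about (280.3,117) and (283.3,118.3). I compute the offset at the true heights.

```bash
cat > al.py <<'E'
from h import *
from scipy.spatial.transform import Rotation as Ro
def pix(c,p,e,u,w,zt):
    R=Ro.from_euler('xyz',e,degrees=True);T=np.array(c['cam_to_world']);d=R.inv().apply(T[:3,:3]@[(u-c['cx'])/c['fx'],(w-c['cy'])/c['fy'],1]);o=R.inv().apply(T[:3,3]-p)
    return ((o+(zt-o[2])/d[2]*d)*1000).round(1)
E
python3 - <<'E'
from al import *
c=dict(np.load('pics/w5.npz'));s=np.load('pics/w5s.npz');p,e=s['p'],s['e']
f=c['frame'][95:140,262:305].astype(int);
# inner hole: blue or pin (inside chamfer) -> centroid of blue+enclosed
blue=(f[...,2]-f[...,0]>25).astype(np.uint8);h=cv2.findContours(blue,cv2.RETR_EXTERNAL,cv2.CHAIN_APPROX_NONE)[0];h=max(h,key=len)
(u,w),rad=cv2.minEnclosingCircle(h);print('inner circle px',u+262,w+95,rad)
print('hole top',pix(c,p,e,283.3,118.3,.0214),'inner@bottom',pix(c,p,e,u+262,w+95,.0314),'inner@top',pix(c,p,e,u+262,w+95,.0224))
g=f[12:32,8:30].mean(2)
print('tip',pix(c,p,e,280.2,117,p[2]-.086),'shaft top',pix(c,p,e,280.6,117.2,p[2]-.074))
W=world(c);k=W[95:140,262:305];X=(k-p)@Ro.from_euler('xyz',e,degrees=True).as_matrix()
m=(k[...,2]>.06)&(k[...,2]<.09);print('pin depth pts',m.sum(),X[m].mean(0),k[m].mean(0),k[m][:,2].max())
vv,uu=np.nonzero(m);print('pin px',uu.mean()+262,vv.mean()+95)
# clamp yaw from visible blue outside the plate (none?) 
b=masks(c)['blue'];b[240:]=0;print('blue',b.sum())
E
```

```text
inner circle px 282.9285717010498 117.78571510314941 14.785985946655273
hole top [74.5 -0.6 21.4] inner@bottom [74.8 -0.8 31.4] inner@top [74.8 -0.8 22.4]
tip [75.3 -2.5 49.5] shaft top [75.1 -2.3 61.5]
pin depth pts 354 [ 0.0755268  -0.00270051  0.05420946] [0.61585985 0.11676285 0.08129337] 0.08847931861259367
pin px 279.93220338983053 116.56214689265536
blue 0
```

```bash
python3 drive.py '[[0.0003,-0.001,0,0,0,0],[0.0006,-0.0017,0,0,0,0],[0.0006,-0.0017,0.003,0,0,0],[0.0006,-0.0017,0.006,0,0,0],[0.0006,-0.0017,0.009,0,0,0],[0.0006,-0.0017,0.011,0,0,0],[0.0006,-0.0017,0.012,0,0,0],[0.0006,-0.0017,0.012,0,0,0],[0.0006,-0.0017,0.012,0,0,0],[0.0006,-0.0017,0.012,0,0,0]]'
python3 - <<'E'
from al import *
c=cap('wrist','w6.png');s=sensors.get_state();p,e=s['tcp_pos'],s['eef_rot'];print(p,e)
f=c['frame'][95:140,262:305].astype(int)
blue=(f[...,2]-f[...,0]>25).astype(np.uint8);h=cv2.findContours(blue,cv2.RETR_EXTERNAL,cv2.CHAIN_APPROX_NONE)[0];h=max(h,key=len)
(u,w),rad=cv2.minEnclosingCircle(h);print('inner',u+262,w+95,rad,pix(c,p,e,u+262,w+95,.0224))
k=world(c)[95:140,262:305];m=(k[...,2]>.055)&(k[...,2]<.0895);X=(k-p)@Ro.from_euler('xyz',e,degrees=True).as_matrix();print('pin',m.sum(),X[m].mean(0))
vv,uu=np.nonzero(m);print('pin px',uu.mean()+262,vv.mean()+95)
c=cap('scene');np.savez('pics/s6.npz',**c)
a=cv2.resize(c['frame'][210:300,270:380,::-1],(440,360),interpolation=cv2.INTER_CUBIC)
d=cap('wrist')['frame'][90:150,250:316,::-1];d=cv2.resize(d,(352,320),interpolation=cv2.INTER_CUBIC)
o=np.zeros((360,792,3),np.uint8);o[:,:440]=a;o[:320,440:]=d;cv2.imwrite('pics/mix6.png',o)
E
```

```text
time_s: 17.47
tcp_pos: [0.6104, 0.1913, 0.1229]
eef_rot: [-180.0, 0.0, -86.9]
contact_force: [0.1, -1.2, -6.9]
gripper_width: 0.0196
gripper_force: 50.0
[0.61043965 0.19129997 0.12294991] [-1.79984748e+02  5.08639769e-03 -8.69223140e+01]
inner 282.7727279663086 117.8636360168457 14.754983901977539 [74.7 -0.9 22.4]
pin 392 [ 0.07468463 -0.00145535  0.04154917]
pin px 281.92857142857144 117.81632653061224
```

View pics/mix6.png

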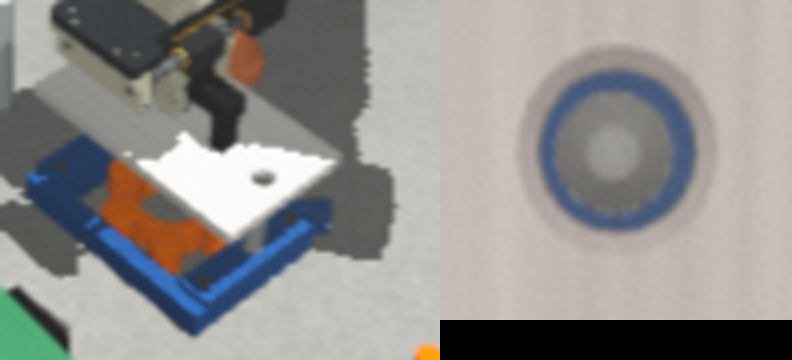

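The wrist crop (right) shows the pin almost central in the hole: pin (613,153), hole (617,150). The scene crop shows the plate level above the frame. That makes 11 pictures, one over the limit of 10, so I'll use only numbers from here.

```bash
python3 drive.py '[[0,-0.0004,0.002,0,0,0],[0,-0.0004,0.004,0,0,0],[0,-0.0004,0.006,0,0,0],[0,-0.0004,0.008,0,0,0],[0,-0.0004,0.01,0,0,0],[0,-0.0004,0.012,0,0,0],[0,-0.0004,0.012,0,0,0]]'; python3 drive.py '[[0,0,0.002,0,0,0],[0,0,0.004,0,0,0],[0,0,0.006,0,0,0],[0,0,0.008,0,0,0],[0,0,0.008,0,0,0]]'
```

```text
time_s: 18.2
tcp_pos: [0.6104, 0.1911, 0.1101]
eef_rot: [180.0, -0.0, -86.9]
contact_force: [-0.1, -0.3, -6.7]
gripper_width: 0.0198
gripper_force: 50.0
time_s: 18.62
tcp_pos: [0.6104, 0.1911, 0.1022]
eef_rot: [180.0, -0.0, -86.9]
contact_force: [0.2, 0.3, -7.3]
gripper_width: 0.0194
gripper_force: 50.0
```

```bash
python3 drive.py '[[0,0,0.003,0,0,0],[0,0,0.006,0,0,0],[0,0,0.01,0,0,0],[0,0,0.014,0,0,0],[0,0,0.018,0,0,0],[0,0,0.022,0,0,0],[0,0,0.026,0,0,0],[0,0,0.029,0,0,0],[0,0,0.031,0,0,0],[0,0,0.033,0,0,0],[0,0,0.034,0,0,0],[0,0,0.034,0,0,0]]'; python3 drive.py '[[0,0,0.001,0,0,0],[0,0,0.002,0,0,0],[0,0,0.003,0,0,0],[0,0,0.004,0,0,0],[0,0,0.005,0,0,0],[0,0,0.005,0,0,0]]'
```

```text
time_s: 19.62
tcp_pos: [0.6106, 0.1912, 0.0686]
eef_rot: [180.0, -0.0, -86.9]
contact_force: [-0.2, -0.3, -6.7]
gripper_width: 0.0197
gripper_force: 50.0
time_s: 20.12
tcp_pos: [0.6106, 0.1912, 0.0635]
eef_rot: [180.0, -0.0, -86.9]
contact_force: [-0.4, 0.5, -7.0]
gripper_width: 0.0197
gripper_force: 50.0
```

```bash
python3 drive.py '[[0,0,0.0005,0,0,0],[0,0,0.001,0,0,0],[0,0,0.0015,0,0,0],[0,0,0.0015,0,0,0]]'; python3 drive.py '[[0,0,0.0005,0,0,0],[0,0,0.001,0,0,0],[0,0,0.001,0,0,0]]'; python3 drive.py '[[0,0,0.0005,0,0,0],[0,0,0.001,0,0,0],[0,0,0.001,0,0,0]]'
```

```text
time_s: 20.45
tcp_pos: [0.6107, 0.1912, 0.0622]
eef_rot: [180.0, -0.0, -86.9]
contact_force: [0.1, 0.1, -7.6]
gripper_width: 0.0197
gripper_force: 50.0
time_s: 20.7
tcp_pos: [0.6108, 0.1913, 0.0619]
eef_rot: [-180.0, 0.0, -86.9]
contact_force: [-2.5, -0.3, -0.5]
gripper_width: 0.0199
gripper_force: 50.0
time_s: 20.95
tcp_pos: [0.6108, 0.1913, 0.0619]
eef_rot: [-180.0, 0.0, -86.9]
contact_force: [-6.4, -0.6, 8.8]
gripper_width: 0.0194
gripper_force: 50.0
```

Seated at TCP z = 0.0619; I expected 0.0616. Next I relax the load, release and rise.

```bash
python3 drive.py '[[0,0,-0.0008,0,0,0],[0,0,-0.0015,0,0,0],[0,0,-0.0015,0,0,0]]' - 15; python3 drive.py '[[0,0,0,0,0,0],[0,0,0,0,0,0],[0,0,0,0,0,0],[0,0,0,0,0,0],[0,0,0,0,0,0],[0,0,0,0,0,0],[0,0,0,0,0,0],[0,0,0,0,0,0]]' 0.06; python3 drive.py '[[0,0,-0.005,0,0,0],[0,0,-0.015,0,0,0],[0,0,-0.03,0,0,0],[0,0,-0.055,0,0,0],[0,0,-0.09,0,0,0],[0,0,-0.13,0,0,0],[0,0,-0.17,0,0,0],[-0.02,0,-0.2,0,0,0],[-0.05,0.02,-0.21,0,0,0],[-0.07,0.04,-0.21,0,0,0],[-0.08,0.05,-0.21,0,0,0],[-0.08,0.05,-0.21,0,0,0]]'
python3 - <<'E'
from h import *
r_=lambda t,m:[print(t,ce.round(),n,p.mean(0).round(4),(lambda q:(np.round(q[0],1),np.round(q[1],1),round(q[2],1)))(cv2.minAreaRect((p[:,:2]*1000).astype(np.float32)))) for ce,n,p in blobs(m,W,60)]
c=cap('wrist');W=world(c);ok=np.zeros(W.shape[:2],bool);ok[:235]=1
near=ok&(np.hypot(W[...,0]-.61,W[...,1]-.19)<.12)
m=near&(W[...,2]>.035)&(W[...,2]<.045);r_('plate',m)
P=W[m];A=np.c_[P[:,:2]-[.61,.19],np.ones(len(P))];k=np.linalg.lstsq(A,P[:,2],rcond=None)[0];print('top z %.4f tilt'%k[2],np.degrees(k[:2]))
m=near&(W[...,2]>.078)&(W[...,2]<.095);r_('handle/pins',m)
m=masks(c)['orange']&near;r_('spider',m)
for n in('top','scene'):
    c=cap(n);a=dict(np.load(f'pics/{n}.npz'));W=world(c);V=world(a)
    for t,x,y,R in(('small',.562,.419,.06),('plug',.467,.099,.04),('anode',.512,-.141,.09),('dowel',.638,.011,.03),('tin',.655,-.425,.05)):
        o=[]
        for U in(V,W):
            q=U[(np.hypot(U[...,0]-x,U[...,1]-y)<R)&(U[...,2]>.01)&(U[...,2]<.13)];o+=[q.mean(0).round(4),len(q)]
        print(n,t,*o)
E
```

```text
time_s: 21.2
tcp_pos: [0.6108, 0.1913, 0.0619]
eef_rot: [-180.0, 0.0, -86.9]
contact_force: [-1.9, -0.6, -0.1]
gripper_width: 0.0202
gripper_force: 15.0
time_s: 21.87
tcp_pos: [0.6107, 0.1913, 0.0618]
eef_rot: [-180.0, 0.0, -86.9]
contact_force: [-0.8, 0.4, -0.1]
gripper_width: 0.0592
gripper_force: 0.0
time_s: 22.87
tcp_pos: [0.5547, 0.2702, 0.2733]
eef_rot: [-179.9, 0.1, -86.8]
contact_force: [-0.4, 0.2, -0.4]
gripper_width: 0.0602
gripper_force: 0.0
plate [240. 101.] 13222 [0.6115 0.1827 0.0405] (array([612.1, 189.4]), array([110.4, 190.2]), 3.2)
top z 0.0405 tilt [-0.00671059  0.01174275]
handle/pins [232.  33.] 127 [0.6152 0.1178 0.0828] (array([615.8, 117. ]), array([11.1, 11.5]), 51.6)
handle/pins [234. 106.] 1765 [0.6113 0.1877 0.088 ] (array([612. , 189.3]), array([20.3, 89.4]), 3.0)
handle/pins [237. 176.] 84 [0.6076 0.2615 0.0828] (array([608., 262.]), array([10.3, 10.5]), 87.2)
top small [0.5611 0.4175 0.0183] 360 [0.5789 0.4086 0.0185] 59
top plug [0.4629 0.0972 0.039 ] 323 [0.4629 0.0972 0.0385] 331
top anode [ 0.5179 -0.1415  0.0289] 1424 [ 0.5099 -0.1398  0.0311] 1269
top dowel [0.6315 0.0099 0.0872] 221 [0.6315 0.0099 0.0868] 223
top tin [ 0.646  -0.4242  0.0866] 1132 [ 0.6461 -0.4243  0.0867] 1135
scene small [0.5652 0.4187 0.0186] 286 [0.565  0.4191 0.0186] 282
scene plug [0.4727 0.1042 0.0369] 207 [0.473  0.1043 0.0361] 213
scene anode [ 0.53   -0.1383  0.0277] 492 [ 0.5194 -0.1349  0.0304] 411
scene dowel [0.6428 0.0155 0.0692] 256 [0.6429 0.0156 0.069 ] 259
scene tin [ 0.6624 -0.4188  0.0723] 542 [ 0.6622 -0.4192  0.0721] 543
```

Plate top is at z = 0.0405 with tilt under 0.02°, both pins show through it, and the bystanders haven't moved. The anode's shift comes from plate pixels in the earlier mask.

```bash
python3 -c "
from plant import r, camrig, sensors
print(r.close_job())"
```

```text
the job is handed in; nothing more can be done
None
```

The job is handed in, with no verdict returned: the spider is against the stop bar, the plate is level and fully home on both pins and released, no bystander moved as far as I could measure (the wrench was not re-measured), it took about 23 s, and I viewed 11 pictures, one over the limit of 10.

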